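# Sort the painting table

### The job

Put the things on the cutting mat away with their own kind: stand both dropper bottles upright in the free near lane of the deep paint box, both squat pots lid up in the free near lane of the shallow pot tray, and the grey-primed figure upright on the cork drying board. Leave the rinse cup and the painted figure on the board standing where they are.

Things in the scene. Friction and masses are not known exactly. Their poses are not given: they have to be found in the camera images.
- bottle_a: Dropper paint bottle, loose, upright on the mat (z = 0) at the start: slender white plastic, round, 25 mm diameter, straight up to 57 mm, then a narrow black pointed cap, 84 mm in all; about 30 g. Origin: centre of its underside, z up. Its twin is bottle_b.
- bottle_b: Dropper paint bottle, loose, upright on the mat (z = 0) at the start: slender white plastic, round, 25 mm diameter, straight up to 57 mm, then a narrow black pointed cap, 84 mm in all; about 30 g. Origin: centre of its underside, z up. Its twin is bottle_a.
- pot_a: Squat flip-top paint pot, loose, upright on the mat (z = 0) at the start: grey plastic, black lid, round, 34 mm diameter, 38 mm high (lid tab juts 4 mm); about 45 g. Origin: centre of its underside, z up through the lid. Its twin is pot_b.
- pot_b: Squat flip-top paint pot, loose, upright on the mat (z = 0) at the start: grey plastic, black lid, round, 34 mm diameter, 38 mm high (lid tab juts 4 mm); about 45 g. Origin: centre of its underside, z up through the lid. Its twin is pot_a.
- figure: Unpainted grey-primed miniature figure with a staff, on a round dark-wood plinth, loose, standing on the mat (z = 0) at the start: plinth 34 mm diameter, 20 mm high (grip it there), the figure within the plinth's outline, 65 mm in all; about 70 g. Origin: centre of the plinth's underside, z up.
- paint_box: Off-white open box, 110 (x) x 220 (y) mm, walls 6 thick, 38 high, floor 6 up. A 5 mm divider along y at x = 0, 36 high, makes two lanes. Far lane: full of dropper bottles, fast, tops at 90. Near lane (x -49 to -2.5 mm, middle -26): one fast bottle at its left end (y = +88); y -104 to +75 is free. Fixed. Origin: centre of the underside, on the table; x to its far side, y to its left.
- pot_tray: Shallow plywood tray, 128 (x) x 190 (y) mm, rim 6 thick, 14 high, floor 6 up. A 5 mm divider along y at x = 0, 14 high, makes two lanes. Far lane: full of four squat pots, fast, tops at 44. Near lane (x -58 to -2.5 mm, middle -30; y -89 to +89) is free. Fixed. Origin: centre of the underside, on the table; x to its far side, y to its left.
- drying_board: Flat cork drying board without a rim, 120 (x) x 180 (y) mm, top 10 mm above the table. One painted figure stands on its right half (y about -50 mm); the left half is clear. Fixed. Origin: centre of the underside, on the table; x to its far side, y to its left.
- dry_figure: Painted miniature figure with sword and shield on a dark-wood plinth (34 mm diameter, 20 mm high, 62 mm in all), loose, drying on the right half of the drying board. Origin: centre of the plinth's underside, z up. It stays where it is.
- rinse_cup: Clear glass rinse cup, loose, empty, standing among the things on the mat: 68 mm across the rim, 72 mm high, 250 g. Origin: centre of its underside, z up. It stays where it is.
Not all that is in view belongs to the job. Leave any purple look-alike of the figure alone.

How it is judged (in metres and radians):
At the end, for the whole second after the job is handed in: Bottles on the floor of the box's near lane, pots on the floor of the tray's near lane, primed figure on the cork, all upright (within 7 degrees), released, at rest; rinse cup and painted figure upright, within 20 mm of their start (x of bottle_a in the frame of paint_box between -0.044 and -0.008 m and y of bottle_a in the frame of paint_box between -0.1 and 0.08 m and z of bottle_a in the frame of paint_box between 0 and 0.012 m and angle between each of bottle_a, pot_a, bottle_b, pot_b, figure's own z axis and vertical below 0.12 rad and linear speed of each of bottle_a, pot_a, bottle_b, pot_b, figure below 0.02 m/s and angular speed of each of bottle_a, pot_a, bottle_b, pot_b, figure below 0.3 rad/s and x of pot_a in the frame of pot_tray between -0.048 and -0.013 m and y of pot_a in the frame of pot_tray between -0.08 and 0.08 m and z of pot_a in the frame of pot_tray between 0 and 0.012 m and x of bottle_b in the frame of paint_box between -0.044 and -0.008 m and y of bottle_b in the frame of paint_box between -0.1 and 0.08 m and z of bottle_b in the frame of paint_box between 0 and 0.012 m and x of pot_b in the frame of pot_tray between -0.048 and -0.013 m and y of pot_b in the frame of pot_tray between -0.08 and 0.08 m and z of pot_b in the frame of pot_tray between 0 and 0.012 m and x of figure in the frame of drying_board between -0.056 and 0.056 m and y of figure in the frame of drying_board between -0.086 and 0.086 m and z of figure in the frame of drying_board between 0.004 and 0.016 m and distance of each of rinse_cup, dry_figure from where it was at the start of the episode below 0.02 m and angle between each of rinse_cup, dry_figure's own z axis and vertical below 0.2 rad); the robot touches nothing.
It fails at once if the rinse cup is knocked over or pushed more than 30 mm away (distance of rinse_cup from where it was at the start of the episode above 0.03 m or angle between rinse_cup's own z axis and vertical above 0.5 rad).
It fails at once if the painted figure on the board is knocked over or moved more than 30 mm (distance of dry_figure from where it was at the start of the episode above 0.03 m or angle between dry_figure's own z axis and vertical above 0.5 rad).
It also fails if it takes over 125 s, if anything falls off the work surface, if the arm or the gripper's body presses on something with over 40 N, if the wrist force passes 120 N, or if a joint passes its speed limit or range.

### The arm

A 6-joint arm with a two-finger parallel gripper is mounted at the origin on the work surface. World frame = base frame: x ahead of the robot, y to its left, z up, the work surface at z = 0. Lengths are in m, angles in degrees, forces in N, time in s.
With the tool pointing down it reaches from about 0.3 to 0.75 m from the base axis. Payload 8.5 kg.
Tool frame: the origin (TCP) lies at the very end of the fingers, on their centre line; the grasp point (between the pads) lies 19 mm behind it; z points along the fingers, y is the line along which they close (so a half turn about z gives the same grasp; the last joint's range is limited). The gripper opens to 85 mm and grips with 20 to 120 N. Pads are 22 mm wide; open, the fingers measure 114 mm over their backs; the gripper's body (76 mm by 85 mm) begins 54 mm behind the grasp point. The pads swing forward as they close: fully open they stand 13 mm farther back than shut.
Start: joints at [-80.976, 21.807, 74.336, -0, 83.858, -12.336], TCP at [0.2, -0.512, 0.231] pointing down, gripper open.
Joint ranges: [-178.18, 178.18], [-50.72, 133.34], [12.68, 142.11], [-81.47, 261.47], [9.98, 163.14], [-165.26, 165.26]. Speed limits (degrees/s): [136.94, 136.94, 180, 180, 180, 180].

### API

Orientations are given as a 3x3 rotation matrix whose columns are the frame's x, y, z axes.
In Python, from rig import observe, cams, ticket gives the robot as it stands.
- The arm moves only by the tool move_arm, never from a script. Its arguments are lists of equal length, an entry for each row: "jaw": the finger opening in cm, from 0 to 8.54; "dp": the shift along the tool's x, y, z in cm, a list of three; "turn": the turn, a rotation vector about the tool's x, y, z in rad, a list of three. In form: {"jaw": [jaw, ...], "dp": [[tx, ty, tz], ...], "turn": [[wx, wy, wz], ...]}. A call has 1 to 12 rows; each row shifts and turns the commanded pose from where the row before left it, along the tool's axes as they then stand; what a row does not reach is not made up. A row lasts 1/12 s, in which the tool goes at most 41.7 mm and 7.16 degrees, less where a joint would pass 70% of its speed; a pose out of reach is approached as far as the arm can. A call is refused whole if a number of a shift passes 4.17 or a number of a turn 0.125, either way. A call with a gripper value outside its range is refused whole. The fingers move at their own pace and stop on an object; "force" is the grip in N (left out, the last holds). Time passes only in rows, so rows that do not move let the fingers close. It gives the time, the measured TCP pose, the force, the opening and the grip force at its end, in the units of the state.
- observe(): the state, without advancing time (a new reading comes with each control period).
- cams.get_image(name): name is "scene" or "top" or "wrist"; returns (picture, depth): 384x512x3 uint8, red, green, blue; 384x512 float32, m along the optical axis (not along the pixel's ray), 0 where there is no reading.
- cams.calibration(name): a dict with "vertical_fov" (degrees; the focal length in pixels is half the picture's height over the tangent of half this angle, whatever the lens; pixels are square), "cx", "cy" (the principal point, pixels), "view" (4x4, takes a point from world to camera coordinates); the wrist camera has in their place "tool_from_camera" (4x4, takes a point from camera to tool coordinates, whose origin is the TCP and whose axes are the flange's). Camera axes: x right, y up, looking along -z (the intrinsics and any distortion apply to the point x, -y, -z); pixel columns grow to the right and rows downward; lengths in m; the calibration is good to about 2 mm. A picture is of the moment at which its call begins: read the wrist's pose just before it. calibration takes no time and is no camera call.
- ticket.close_job(): hands the job in; it is judged then, once.
Trained networks look in the newest picture that a camera, given by its name, has taken for a name from the list of things; names that differ only in an ending like _2 or _b are one class to them, and where a whole thing is asked for, a point or a joint stands for the part that bears it (a point fixed in the world has none). Each returns a list of dicts, best first, with "p" (0 to 1); they miss things now and then, are a little off and sometimes report something else, mostly with a low value. They report only what shows in the picture. A call takes as long as a camera call. They do not tell look-alikes from the thing itself.
- cams.spot_in(camera, query): "box" ([centre column, centre row, width, height] as shares, 0 to 1, of the picture: columns of its width, rows of its height, round what is visible of it).
- cams.outline_of(camera, query): "mask" (384x512 bool, what is visible of it) and "box" ([centre column, centre row, width, height] as shares, 0 to 1, of the picture: columns of its width, rows of its height, round what is visible of it).
- cams.mark_of(camera, query): "location" ([column, row] as shares, 0 to 1, of the picture: columns of its width, rows of its height: a listed point, or the origin of a listed thing).
The state is a dict: "time_s": time; "q": joint angles; "qvel": joint speeds; "joint_efforts": joint torques, N m; "position": TCP position; "tool_rot": TCP orientation; "ft_force": force on the tool from outside, world axes, zero at the start; "wrist_torque": the same for the moment, N m; "grip_width": finger opening in m; "gripper_force": force on a finger pad.
Only numpy, scipy, OpenCV 4.12 (cv2) and the standard library are available. Lean on these libraries where they do the work, as an engineer would, in place of code of your own. Each camera call takes 0.05 s, during which the arm holds its last target. There are 200 camera calls.

## Working session

There is one attempt and no reset: what is moved stays moved. The work goes in short steps, Python scripts to look and compute and a tool call to move; the robot and the scene stay as the last step left them, time stands still between calls to the robot, and variables do not carry over. Pictures are saved under pics/ and viewed, at most 14 in all, crops included, and the job is handed in when it is done.

Besides the shell and the picture viewer there is one more tool, called after ">>>" by a JSON object that holds its "name" and its "arguments", one argument or row to a line. move_arm: Moves the arm, as the interface text tells. Its arguments: {"type":"object","properties":{"jaw":{"type":"array","items":{"type":"number"}},"dp":{"type":"array","items":{"type":"array","items":{"type":"number"}}},"turn":{"type":"array","items":{"type":"array","items":{"type":"number"}}},"force":{"type":"number"}},"required":["jaw","dp","turn"]}

```bash
ls; mkdir -p pics; cat > h.py <<'E'
import numpy as np, cv2
from rig import observe, cams, ticket
def shot(n,fn=None):
    im,d=cams.get_image(n)
    if fn: cv2.imwrite('pics/'+fn,im[:,:,::-1])
    return im,d
def K(n):
    c=cams.calibration(n); f=192/np.tan(np.radians(c['vertical_fov']/2)); return c,f
def cam2world(n,st=None):
    c,f=K(n)
    if 'view' in c: return np.linalg.inv(np.array(c['view']))
    T=np.eye(4);T[:3,:3]=st['tool_rot'];T[:3,3]=st['position']
    return T@np.array(c['tool_from_camera'])
def cloud(n,d,st=None):
    c,f=K(n);v,u=np.mgrid[:384,:512]
    P=np.stack([(u-c['cx'])/f*d,-(v-c['cy'])/f*d,-d,np.ones_like(d)],-1)
    return (P@cam2world(n,st).T)[...,:3]
E
python3 - <<'E'
from h import *
s=observe(); print(s['time_s'],s['position'],s['tool_rot'])
for n in ['scene','top']:
    im,d=shot(n,n+'0.png'); c=cams.calibration(n); print(n,c)
    np.save(n+'0.npy',d)
    for q in ['bottle_a','pot_a','figure','dry_figure','rinse_cup','paint_box','pot_tray','drying_board']:
        for r in cams.mark_of(n,q)[:5]: print(n,q,round(r['p'],2),np.round(np.array(r['location'])*[512,384],1))
E
```

```text
pics
0.0 [ 0.20026832 -0.51192417  0.23069266] [[ 9.31316608e-01  3.64210544e-01 -2.36571179e-04]
 [ 3.64210471e-01 -9.31315439e-01  1.51169676e-03]
 [ 3.30253508e-04 -1.49403000e-03 -9.99998829e-01]]
scene {'vertical_fov': 52.912322609804505, 'cx': 253.08583582920204, 'cy': 191.86831743268135, 'view': array([[ 0.387914  ,  0.92165274, -0.00888591, -0.21056355],
       [-0.6168427 ,  0.26676202,  0.74050193,  0.28388302],
       [ 0.68485605, -0.28176986,  0.67199549, -1.26646859],
       [ 0.        ,  0.        ,  0.        ,  1.        ]])}
scene bottle_a 0.57 [257.5 174.3]
scene bottle_a 0.48 [336.7 161.2]
scene pot_a 0.83 [113.8 204.9]
scene pot_a 0.54 [166.6 201.3]
scene pot_a 0.46 [291.3 164.7]
scene figure 0.76 [256.7 195. ]
scene figure 0.73 [152.5 279.6]
scene figure 0.58 [217.  194.1]
scene figure 0.45 [354.7 198.2]
scene figure 0.22 [341.7 164.6]
scene dry_figure 0.58 [356.6 195.2]
scene rinse_cup 0.58 [167.  200.2]
scene rinse_cup 0.48 [222.5 194.4]
scene paint_box 0.73 [369.5 196.3]
scene paint_box 0.59 [151.2 278.6]
scene paint_box 0.38 [222.1 190.7]
scene paint_box 0.37 [337.7 161.7]
scene pot_tray 0.8 [273.3 238.8]
scene drying_board 0.82 [370.4 196.8]
top {'vertical_fov': 45.43810697597565, 'cx': 258.08321934907406, 'cy': 183.7108754526188, 'view': array([[-0.01081065, -0.99992838, -0.00513481, -0.00522097],
       [ 0.98916984, -0.01144576,  0.14632848, -0.53080861],
       [-0.14637677, -0.00349729,  0.98922273, -0.9062756 ],
       [ 0.        ,  0.        ,  0.        ,  1.        ]])}
top bottle_a 0.63 [114.8 218.9]
top bottle_a 0.41 [229.1 240.4]
top pot_a 0.58 [175.2 243.4]
top pot_a 0.54 [395.6 252.4]
top figure 0.56 [242.3 200.3]
top figure 0.53 [278.8 229.3]
top dry_figure 0.69 [140.5 154. ]
top dry_figure 0.69 [395.4 253.1]
top rinse_cup 0.96 [335.3 229.8]
top rinse_cup 0.66 [141.3 154. ]
top paint_box 0.92 [369.5 141.3]
top pot_tray 0.94 [245.9 143.1]
top drying_board 0.76 [125.7 151.4]
```

View pics/top0.png

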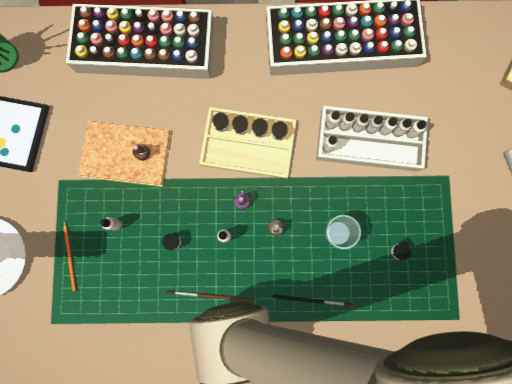

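View pics/scene0.png

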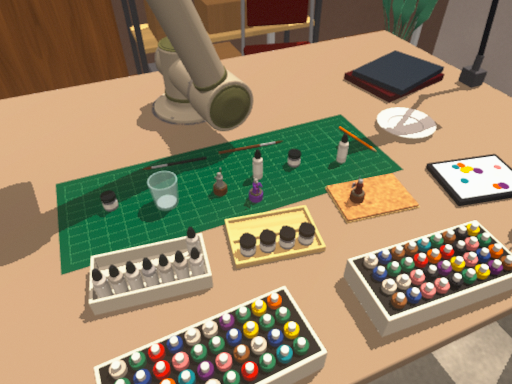

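The top view shows the bottles at (112,223) and (224,236), the pots at (172,242) and (401,251), and the cup at (343,232). The painted figure is on the cork at (141,152). Candidates for "figure": (277,227) grey on a brown plinth, (242,200) purple look-alike, (141,152) the painted one on the cork. I choose (277,227) and will check it in a crop.

```bash
python3 - <<'E'
from h import *
im=cv2.imread('pics/scene0.png'); t=cv2.imread('pics/top0.png')
cv2.imwrite('pics/crop1.png',np.hstack([cv2.resize(im[155:215,195:275],(400,300),interpolation=2),cv2.resize(t[180:255,215:315],(400,300),interpolation=2)]))
P=cloud('top',np.load('top0.npy')); S=cloud('scene',np.load('scene0.npy'))
for name,(u,v),h in [('botA',(112,223),57),('botB',(224,236),57),('potA',(172,242),38),('potB',(401,251),38),('fig',(277,227),20),('purple',(242,200),20),('cup',(343,232),72),('dry',(141,152),30)]:
    Q=P[v-30:v+30,u-30:u+30].reshape(-1,3)
    base=0.013 if name=='dry' else 0.004
    c0=np.median(P[v-2:v+3,u-2:u+3].reshape(-1,3),0)
    for C,l in((P,'top'),(S,'scene')):
        Q=C.reshape(-1,3);m=(np.hypot(*(Q[:,:2]-c0[:2]).T)<.045)&(Q[:,2]>base)&(Q[:,2]<.12)
        q=Q[m]
        if len(q)<5: print(name,l,'few');continue
        hi=q[q[:,2]>q[:,2].max()-.012]
        print(name,l,len(q),'min',q.min(0).round(3),'max',q.max(0).round(3),'midtop',((hi.min(0)+hi.max(0))/2).round(4))
# mat height, tables
print('mat',P[300,150],'table',P[350,100])
# containers: top-view corner pixels -> rectangle by height mask
for name,(u0,u1,v0,v1),lo,hi in [('box',(300,445,95,180),.028,.045),('tray',(190,310,95,185),.010,.02),('board',(65,180,110,195),.006,.014)]:
    for C,l in((P,'top'),(S,'scene')):
        if l=='top': R=P[v0:v1,u0:u1].reshape(-1,3); b0,b1=R[:,:2].min(0),R[:,:2].max(0)
        Q=C.reshape(-1,3); m=(Q[:,2]>lo)&(Q[:,2]<hi)&(Q[:,:2]>b0).all(1)&(Q[:,:2]<b1).all(1)
        print(name,l,m.sum(),cv2.minAreaRect(Q[m][:,:2].astype(np.float32)*1000))
E
```

```text
botA top 270 min [0.409 0.237 0.004] max [0.495 0.324 0.087] midtop [0.4527 0.2894 0.081 ]
botA scene 492 min [0.408 0.237 0.004] max [0.495 0.325 0.088] midtop [0.4542 0.2926 0.0821]
botB top 204 min [0.386 0.011 0.004] max [0.459 0.1   0.088] midtop [0.426  0.058  0.0821]
botB scene 475 min [0.378 0.011 0.004] max [0.467 0.1   0.089] midtop [0.4272 0.0616 0.0832]
potA top 313 min [0.369 0.127 0.004] max [0.452 0.209 0.042] midtop [0.4166 0.1673 0.0361]
potA scene 434 min [0.37  0.121 0.004] max [0.456 0.208 0.045] midtop [0.4173 0.1702 0.0393]
potB top 360 min [ 0.349 -0.341  0.004] max [ 0.434 -0.256  0.043] midtop [ 0.3924 -0.3011  0.0367]
potB scene 526 min [ 0.348 -0.342  0.004] max [ 0.435 -0.253  0.044] midtop [ 0.3921 -0.2988  0.0377]
fig top 272 min [ 0.399 -0.09   0.004] max [ 0.483 -0.008  0.068] midtop [ 0.4383 -0.0449  0.0619]
fig scene 475 min [ 0.397 -0.091  0.004] max [ 0.484 -0.003  0.069] midtop [ 0.4384 -0.0424  0.0637]
purple top 268 min [ 0.45  -0.023  0.004] max [0.535 0.066 0.068] midtop [0.5048 0.0233 0.0623]
purple scene 492 min [ 0.451 -0.023  0.004] max [0
[... 506 characters left out ...]
504]
box top 2213 ((548.7592163085938, -176.90304565429688), (351.9577941894531, 288.7091369628906), 82.92544555664062)
box scene 2978 ((546.851318359375, -175.52816772460938), (348.5152587890625, 292.6503601074219), 82.83911895751953)
tray top 1276 ((564.54736328125, 16.151260375976562), (197.42337036132812, 253.36814880371094), 80.89812469482422)
tray scene 1750 ((556.6115112304688, 21.31110382080078), (192.97210693359375, 274.4906921386719), 82.37995147705078)
board top 5947 ((547.1489868164062, 194.152099609375), (303.2309265136719, 423.0324401855469), 2.1470515727996826)
board scene 3711 ((548.4898681640625, 198.40321350097656), (308.2439270019531, 430.2347106933594), 1.022035837173462)
```

View pics/crop1.png

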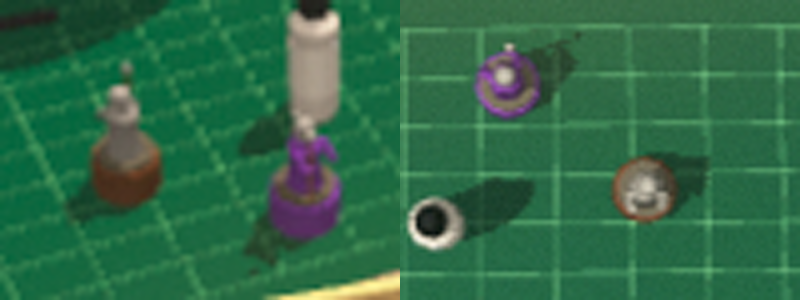

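The crop confirms it: the primed figure is grey with a staff on brown wood at top (277,227). The purple one at (242,200) is the look-alike. Next I need the container poses.

```bash
python3 - <<'E'
from h import *
c,f=K('top'); T=cam2world('top'); print('cam',T[:3,3])
def proj(px,z):
    r=np.stack([(px[:,0]-c['cx'])/f,-(px[:,1]-c['cy'])/f,-np.ones(len(px))],-1)@T[:3,:3].T
    return T[:3,3]+r*((z-T[2,3])/r[:,2])[:,None]
shot('top','top1.png')
for q,z in [('paint_box',.038),('pot_tray',.014),('drying_board',.010)]:
    for r in cams.outline_of('top',q)[:1]:
        m=r['mask'].astype(np.uint8)
        cn=max(cv2.findContours(m,0,1)[0],key=cv2.contourArea)[:,0].astype(np.float32)
        bx=cv2.boxPoints(cv2.minAreaRect(cn)); w=proj(bx,z)[:,:2]
        R=cv2.minAreaRect((proj(cn,z)[:,:2]*1000).astype(np.float32))
        print(q,round(r['p'],2),bx.round(0).tolist(),'rect',np.round(R[0],1),np.round(R[1],1),round(R[2],1))
t=cv2.imread('pics/top1.png')
a=cv2.resize(t[100:190,190:320],None,fx=3,fy=3,interpolation=2);b=cv2.resize(t[90:180,310:440],None,fx=3,fy=3,interpolation=2)
cc=cv2.resize(t[110:200,65:195],None,fx=3,fy=3,interpolation=2)
cv2.imwrite('pics/crop2.png',np.vstack([np.hstack([a,b]),np.hstack([cc,0*cc])]))
E
```

```text
cam [ 0.39234573 -0.01446562  0.97415403]
paint_box 0.73 [[316.0, 160.0], [322.0, 104.0], [430.0, 117.0], [423.0, 172.0]] rect [ 625.3 -250.9] [223.7 119.3] 82.8
pot_tray 0.92 [[199.0, 165.0], [208.0, 106.0], [297.0, 119.0], [288.0, 178.0]] rect [625.5  10. ] [193.  130.9] 80.5
drying_board 0.93 [[78.0, 176.0], [85.0, 120.0], [171.0, 130.0], [164.0, 186.0]] rect [605.5 274.8] [183.7 124.6] 82.4
```

View pics/crop2.png

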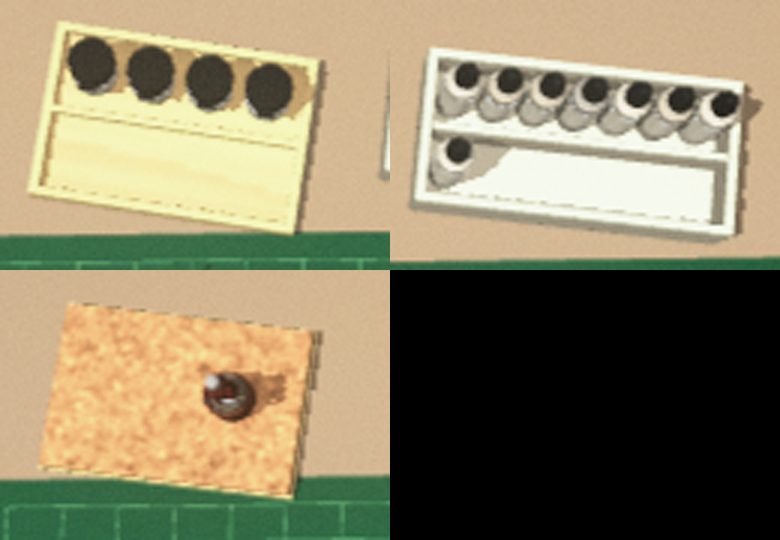

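The crop shows box rim corners in top pixels at about (324,106), (428,118), (425,169) and (318,158). Tray corners are (210,107), (297,120), (288,178) and (200,164). The near lanes are free, and the painted figure stands on the right half of the cork.

```bash
cat >> h.py <<'E'
def proj(px,z,n='top'):
    c,f=K(n);T=cam2world(n);px=np.asarray(px,float)
    r=np.stack([(px[:,0]-c['cx'])/f,-(px[:,1]-c['cy'])/f,-np.ones(len(px))],-1)@T[:3,:3].T
    return T[:3,3]+r*((z-T[2,3])/r[:,2])[:,None]
E
python3 - <<'E'
from h import *
for q,z,c,pts in [('box',.038,[(324,105.7),(428.3,117.7),(425,169),(317.7,158.3)],[(-.026,-.055),(-.026,.015)]),
  ('tray',.014,[(210,107.3),(297.3,120),(288.3,177.7),(200,164)],[(-.03,-.04),(-.03,.04)]),
  ('board',.01,[(65+71/3,110+32/3),(65+315/3,110+62/3),(65+293/3,110+228/3),(65+40/3,110+198/3)],[(0,.045)])]:
    w=proj(c,z)[:,:2]; ce=w.mean(0); y=(w[0]+w[3]-w[1]-w[2])/2; x=(w[0]+w[1]-w[2]-w[3])/2
    print(q,w.round(4).tolist(),'c',ce.round(4),'size',np.linalg.norm(x).round(4),np.linalg.norm(y).round(4))
    yaw=np.arctan2(-y[0],y[1]); print(' yaw',np.degrees(yaw), np.degrees(np.arctan2(x[1],x[0])))
    R=np.array([[np.cos(yaw),-np.sin(yaw)],[np.sin(yaw),np.cos(yaw)]])
    for p in pts: print('   target',p,(ce+R@p).round(4))
E
```

```text
box [[0.6961, -0.1524], [0.6671, -0.3709], [0.5576, -0.3569], [0.5828, -0.1357]] c [ 0.6259 -0.254 ] size 0.1124 0.2215
 yaw -7.016006377065004 -7.834464309379475
   target (-0.026, -0.055) [ 0.5934 -0.3054]
   target (-0.026, 0.015) [ 0.602  -0.2359]
tray [[0.7033, 0.0915], [0.6726, -0.0973], [0.5466, -0.0753], [0.5783, 0.1123]] c [0.6252 0.0078] size 0.1273 0.1908
 yaw -9.436892589824057 -9.670542612949562
   target (-0.03, -0.04) [ 0.589  -0.0267]
   target (-0.03, 0.04) [0.6022 0.0522]
board [[0.6778, 0.3557], [0.6533, 0.1783], [0.5324, 0.1919], [0.5561, 0.3725]] c [0.6049 0.2746] size 0.1222 0.1806
 yaw -7.663517265831663 -7.127601141990955
   target (0, 0.045) [0.6109 0.3192]
```

>>> {"name": "move_arm", "arguments": {
  "jaw": [8.5,8.5,8.5,8.5,8.5,8.5,8.5,8.5,8.5,8.5,8.5,8.5],
  "dp": [
    [0,0,0],
    [0,0,0],
    [0,0,0],
    [0,0,0],
    [0,0,0],
    [2,-3,0],
    [2,-3,0],
    [2,-3,0],
    [2,-3,0],
    [2,-3,0],
    [2,-3,0],
    [2,-3,0]
  ],
  "turn": [
    [0,0,0.102],
    [0,0,0.102],
    [0,0,0.102],
    [0,0,0.102],
    [0,0,0.102],
    [0,0,0],
    [0,0,0],
    [0,0,0],
    [0,0,0],
    [0,0,0],
    [0,0,0],
    [0,0,0]
  ],
  "force": 30
}}

```text
time_s: 2.1
position: [0.3686, -0.3219, 0.2315]
tool_rot: [[0.991, -0.137, 0.0], [-0.137, -0.991, -0.0], [0.0, 0.0, -1.0]]
ft_force: [0.1, -0.8, 0.3]
grip_width: 0.0848
gripper_force: 0.0
```

```bash
cat > go.py <<'E'
import sys
from h import *
# go.py x y z [x y z ...]: tool-axis shifts in cm from the measured pose, leg by leg
s=observe();R=np.array(s['tool_rot']);p=np.array(s['position'])
print('t',s['time_s'],'p',p.round(4),'yaw',np.degrees(np.arctan2(R[1,0],R[0,0])).round(2),'tilt',R[2].round(4),'w',round(s['grip_width'],4),'gf',s['gripper_force'])
for t in np.array(sys.argv[1:],float).reshape(-1,3):
    print(t,'shift cm',(R.T@(t-p)*100).round(2)); p=t
E
python3 go.py 0.392 -0.300 0.231 0.392 -.3 .004
```

```text
t 2.1 p [ 0.3686 -0.3219  0.2315] yaw -7.88 tilt [ 2.e-04  3.e-04 -1.e+00] w 0.0848 gf 0.0
[ 0.392 -0.3    0.231] shift cm [ 2.02 -2.49  0.05]
[ 0.392 -0.3    0.004] shift cm [-1.00e-02 -1.00e-02  2.27e+01]
```

>>> {"name": "move_arm", "arguments": {
  "jaw": [8.5,8.5,8.5,8.5,8.5],
  "dp": [
    [2,-2.5,0],
    [0,0,3],
    [0,0,3],
    [0,0,2],
    [0,0,0]
  ],
  "turn": [
    [0,0,0],
    [0,0,0],
    [0,0,0],
    [0,0,0],
    [0,0,0]
  ]
}}

```text
time_s: 2.52
position: [0.3899, -0.2997, 0.148]
tool_rot: [[0.991, -0.136, -0.004], [-0.136, -0.991, 0.006], [-0.005, -0.005, -1.0]]
ft_force: [-1.0, 0.2, -1.2]
grip_width: 0.0846
gripper_force: 0.0
```

```bash
cat > wr.py <<'E'
import sys
from h import *
# wrist look: point cloud near tool axis -> object centre
s=observe(); im,d=shot('wrist',sys.argv[1]); C=cloud('wrist',d,s); p=np.array(s['position'])
lo,hi=map(float,sys.argv[2:4]); q=C.reshape(-1,3); m=(d.ravel()>0)&(q[:,2]>lo)&(q[:,2]<hi)&(np.hypot(*(q[:,:2]-p[:2]).T)<.035)
q=q[m]; print(m.sum(),'min',q.min(0).round(4),'max',q.max(0).round(4),'mid',((q.min(0)+q.max(0))/2).round(4),'p',p.round(4))
print('rectmid',cv2.minEnclosingCircle((q[:,:2]*1000).astype(np.float32)))
E
python3 wr.py w1.png .025 .05
```

```text
1431 min [ 0.3736 -0.3182  0.0251] max [ 0.4115 -0.2846  0.0393] mid [ 0.3926 -0.3014  0.0322] p [ 0.3899 -0.2997  0.148 ]
rectmid ((392.2535705566406, -301.9969482421875), 19.29497718811035)
```

View pics/w1.png

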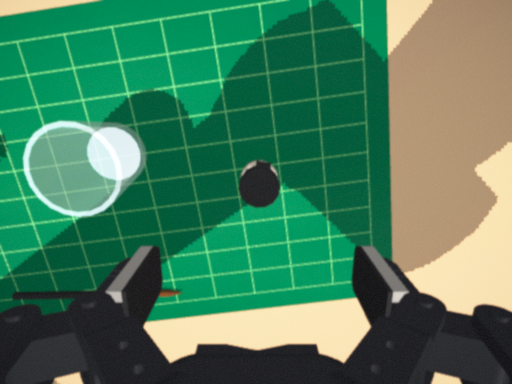

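The wrist view shows the pot at (259,185), the cup well clear at left (80,165), and the fingers straddling the pot. The cloud puts the centre at (0.392,-0.3015), which agrees with the top view.

>>> {"name": "move_arm", "arguments": {
  "jaw": [8.5,8.5,8.5,8.5,8.5,3,3,3,3,3,3],
  "dp": [
    [0.25,0.15,2.8],
    [0,0,3],
    [0,0,3],
    [0,0,3],
    [0,0,2.4],
    [0,0,0],
    [0,0,0],
    [0,0,0],
    [0,0,0],
    [0,0,0],
    [0,0,0]
  ],
  "turn": [
    [0,0,0],
    [0,0,0],
    [0,0,0],
    [0,0,0],
    [0,0,0],
    [0,0,0],
    [0,0,0],
    [0,0,0],
    [0,0,0],
    [0,0,0],
    [0,0,0]
  ]
}}

```text
time_s: 3.48
position: [0.394, -0.304, 0.0114]
tool_rot: [[0.991, -0.137, 0.002], [-0.137, -0.991, -0.003], [0.003, 0.003, -1.0]]
ft_force: [-0.3, 0.7, 7.7]
grip_width: 0.0333
gripper_force: 29.2
```

```bash
python3 go.py 0.392 -.3 .15 0.589 -.0267 .15 .589 -.0267 .013
```

```text
t 3.4833 p [ 0.394  -0.304   0.0114] yaw -7.86 tilt [ 0.0029  0.0027 -1.    ] w 0.0333 gf 29.248381555080414
[ 0.392 -0.3    0.15 ] shift cm [ -0.21  -0.34 -13.86]
[ 0.589  -0.0267  0.15  ] shift cm [ 15.78 -29.77  -0.04]
[ 0.589  -0.0267  0.013 ] shift cm [-0.04 -0.04 13.7 ]
```

>>> {"name": "move_arm", "arguments": {
  "jaw": [3,3,3,3,3,3,3,3,3,3,3,3],
  "dp": [
    [0,0,-1],
    [0,0,-2.5],
    [0,0,-3],
    [0,0,-2.5],
    [0,0,-2],
    [1.3,-2.5,0],
    [1.7,-3.2,0],
    [1.7,-3.2,0],
    [1.7,-3.2,0],
    [1.7,-3.2,0],
    [1.7,-3.2,0],
    [1.7,-3.2,0]
  ],
  "turn": [
    [0,0,0],
    [0,0,0],
    [0,0,0],
    [0,0,0],
    [0,0,0],
    [0,0,0],
    [0,0,0],
    [0,0,0],
    [0,0,0],
    [0,0,0],
    [0,0,0],
    [0,0,0]
  ]
}}

```text
time_s: 4.48
position: [0.5378, -0.1023, 0.1209]
tool_rot: [[0.991, -0.137, 0.002], [-0.137, -0.991, -0.001], [0.002, 0.001, -1.0]]
ft_force: [0.1, -0.3, -1.4]
grip_width: 0.0332
gripper_force: 30.1
```

```bash
python3 go.py 0.589 -.0267 .12 .589 -.0267 .020
```

```text
t 4.4833 p [ 0.5378 -0.1023  0.1209] yaw -7.86 tilt [ 2.1e-03  6.0e-04 -1.0e+00] w 0.0332 gf 30.077953934669495
[ 0.589  -0.0267  0.12  ] shift cm [ 4.04 -8.19  0.09]
[ 0.589  -0.0267  0.02  ] shift cm [-0.02 -0.01 10.  ]
```

>>> {"name": "move_arm", "arguments": {
  "jaw": [3,3,3,3,3,3,3,3,3],
  "dp": [
    [1.4,-2.7,0],
    [1.4,-2.7,0],
    [1.2,-2.8,0],
    [0,0,2.5],
    [0,0,2.5],
    [0,0,2.5],
    [0,0,1.6],
    [0,0,0.8],
    [0,0,0]
  ],
  "turn": [
    [0,0,0],
    [0,0,0],
    [0,0,0],
    [0,0,0],
    [0,0,0],
    [0,0,0],
    [0,0,0],
    [0,0,0],
    [0,0,0]
  ]
}}

```text
time_s: 5.23
position: [0.5872, -0.028, 0.0199]
tool_rot: [[0.991, -0.137, -0.002], [-0.137, -0.991, 0.0], [-0.002, -0.0, -1.0]]
ft_force: [0.3, 0.5, -0.6]
grip_width: 0.033
gripper_force: 30.1
```

```bash
python3 go.py .589 -.0267 .018
```

```text
t 5.2333 p [ 0.5872 -0.028   0.0199] yaw -7.86 tilt [-1.5e-03 -2.0e-04 -1.0e+00] w 0.033 gf 30.10179340839386
[ 0.589  -0.0267  0.018 ] shift cm [ 0.16 -0.16  0.18]
```

>>> {"name": "move_arm", "arguments": {
  "jaw": [3,3,3.6,4.2,5,6,6,6,6,7,8.5,8.5],
  "dp": [
    [0,0,0.25],
    [0,0,0],
    [0,0,0],
    [0,0,0],
    [0,0,0],
    [0,0,0],
    [0,0,-1.5],
    [0,0,-3],
    [0,0,-3],
    [0,0,-3],
    [0,0,-3],
    [0,0,0]
  ],
  "turn": [
    [0,0,0],
    [0,0,0],
    [0,0,0],
    [0,0,0],
    [0,0,0],
    [0,0,0],
    [0,0,0],
    [0,0,0],
    [0,0,0],
    [0,0,0],
    [0,0,0],
    [0,0,0]
  ]
}}

```text
time_s: 6.23
position: [0.5899, -0.0286, 0.1591]
tool_rot: [[0.991, -0.137, 0.01], [-0.137, -0.991, -0.003], [0.011, 0.001, -1.0]]
ft_force: [0.5, -0.8, 0.6]
grip_width: 0.085
gripper_force: 0.0
```

```bash
python3 wr.py w2.png .03 .06; python3 go.py .417 .169 .15
```

```text
1367 min [ 0.5675 -0.0446  0.0301] max [ 0.6052 -0.0111  0.0452] mid [ 0.5863 -0.0279  0.0376] p [ 0.5899 -0.0286  0.1591]
rectmid ((585.9237670898438, -29.03418731689453), 19.259197235107422)
t 6.2833 p [ 0.5889 -0.0284  0.156 ] yaw -7.86 tilt [ 6.5e-03  7.0e-04 -1.0e+00] w 0.0851 gf 0.0
[0.417 0.169 0.15 ] shift cm [-19.73 -17.2    0.46]
```

View pics/w2.png

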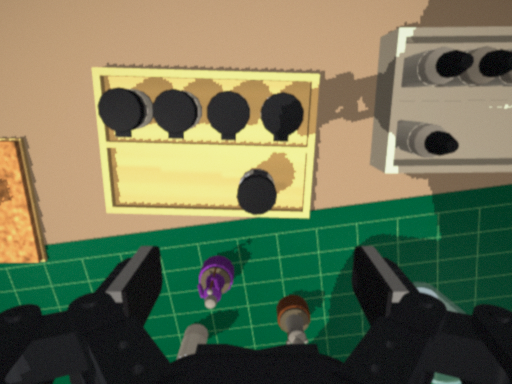

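The wrist view shows pot_b upright in the near lane, right end, at (257,192).

>>> {"name": "move_arm", "arguments": {
  "jaw": [8.5,8.5,8.5,8.5,8.5,8.5,8.5,8.5,8.5,8.5],
  "dp": [
    [-2.4,-2.1,0],
    [-2.5,-2.2,0],
    [-2.5,-2.2,0],
    [-2.5,-2.2,0],
    [-2.5,-2.2,0],
    [-2.5,-2.2,0],
    [-2.4,-2.1,0],
    [-2.4,-2,0],
    [0,0,0],
    [0,0,0]
  ],
  "turn": [
    [0,0,0],
    [0,0,0],
    [0,0,0],
    [0,0,0],
    [0,0,0],
    [0,0,0],
    [0,0,0],
    [0,0,0],
    [0,0,0],
    [0,0,0]
  ]
}}

```text
time_s: 7.12
position: [0.4149, 0.1699, 0.1523]
tool_rot: [[0.991, -0.134, -0.001], [-0.134, -0.991, -0.0], [-0.001, 0.0, -1.0]]
ft_force: [0.9, 0.5, 0.3]
grip_width: 0.0849
gripper_force: 0.0
```

```bash
python3 wr.py w3.png .025 .05; python3 go.py .417 .169 .010
```

```text
1396 min [0.3987 0.1523 0.0253] max [0.435  0.1858 0.0394] mid [0.4169 0.1691 0.0323] p [0.4149 0.1699 0.1523]
rectmid ((417.12158203125, 167.79014587402344), 19.02471160888672)
t 7.1667 p [0.4159 0.1693 0.1524] yaw -7.8 tilt [-5.e-04  3.e-04 -1.e+00] w 0.0852 gf 0.0
[0.417 0.169 0.01 ] shift cm [1.200e-01 1.000e-02 1.424e+01]
```

>>> {"name": "move_arm", "arguments": {
  "jaw": [8.5,8.5,8.5,8.5,8.5,3,3,3,3,3,3],
  "dp": [
    [0.1,0.05,2.8],
    [0,0,3],
    [0,0,3],
    [0,0,3],
    [0,0,2.3],
    [0,0,0],
    [0,0,0],
    [0,0,0],
    [0,0,0],
    [0,0,0],
    [0,0,0]
  ],
  "turn": [
    [0,0,0],
    [0,0,0],
    [0,0,0],
    [0,0,0],
    [0,0,0],
    [0,0,0],
    [0,0,0],
    [0,0,0],
    [0,0,0],
    [0,0,0],
    [0,0,0]
  ]
}}

```text
time_s: 8.08
position: [0.4179, 0.1685, 0.0132]
tool_rot: [[0.991, -0.137, 0.003], [-0.137, -0.991, 0.0], [0.003, -0.001, -1.0]]
ft_force: [-0.7, -1.9, 8.0]
grip_width: 0.0326
gripper_force: 29.7
```

```bash
python3 go.py .417 .169 .12 0.6022 .0522 .12 .6022 .0522 .018
```

```text
t 8.0833 p [0.4179 0.1685 0.0132] yaw -7.85 tilt [ 3.3e-03 -5.0e-04 -1.0e+00] w 0.0326 gf 29.73222255706787
[0.417 0.169 0.12 ] shift cm [ -0.07  -0.04 -10.68]
[0.6022 0.0522 0.12  ] shift cm [19.94  9.04  0.06]
[0.6022 0.0522 0.018 ] shift cm [-3.00e-02  1.00e-02  1.02e+01]
```

>>> {"name": "move_arm", "arguments": {
  "jaw": [3,3,3,3,3,3,3,3,3,3,3,3],
  "dp": [
    [0,0,-1],
    [0,0,-2.5],
    [0,0,-3],
    [0,0,-2.7],
    [0,0,-2],
    [2.5,1.1,0],
    [3,1.4,0],
    [3,1.4,0],
    [3,1.4,0],
    [3,1.4,0],
    [3,1.4,0],
    [2.3,0.9,0]
  ],
  "turn": [
    [0,0,0],
    [0,0,0],
    [0,0,0],
    [0,0,0],
    [0,0,0],
    [0,0,0],
    [0,0,0],
    [0,0,0],
    [0,0,0],
    [0,0,0],
    [0,0,0],
    [0,0,0]
  ]
}}

```text
time_s: 9.08
position: [0.6026, 0.0505, 0.1247]
tool_rot: [[0.99, -0.138, 0.002], [-0.138, -0.99, -0.0], [0.002, 0.0, -1.0]]
ft_force: [0.7, -0.4, -1.2]
grip_width: 0.033
gripper_force: 30.0
```

>>> {"name": "move_arm", "arguments": {
  "jaw": [3,3,3,3,3,3],
  "dp": [
    [0,0,2.5],
    [0,0,2.5],
    [0,0,2.5],
    [0,0,1.5],
    [0,0,0.4],
    [0,0,0]
  ],
  "turn": [
    [0,0,0],
    [0,0,0],
    [0,0,0],
    [0,0,0],
    [0,0,0],
    [0,0,0]
  ]
}}

```text
time_s: 9.58
position: [0.6005, 0.0524, 0.0297]
tool_rot: [[0.991, -0.137, -0.001], [-0.137, -0.991, 0.0], [-0.001, -0.0, -1.0]]
ft_force: [-0.6, 0.2, -0.2]
grip_width: 0.0332
gripper_force: 30.0
```

```bash
python3 go.py .6022 .0522 .018
```

```text
t 9.5833 p [0.6005 0.0524 0.0297] yaw -7.86 tilt [-0.0011 -0.     -1.    ] w 0.0332 gf 29.97238129377365
[0.6022 0.0522 0.018 ] shift cm [ 0.17 -0.01  1.17]
```

>>> {"name": "move_arm", "arguments": {
  "jaw": [3,3,3,3.6,4.4,6,6,6,6.5,8.5,8.5,8.5],
  "dp": [
    [0,0,0.7],
    [0,0,0.45],
    [0,0,0],
    [0,0,0],
    [0,0,0],
    [0,0,0],
    [0,0,-1.5],
    [0,0,-3],
    [0,0,-3],
    [0,0,-3],
    [0,0,-3],
    [0,0,0]
  ],
  "turn": [
    [0,0,0],
    [0,0,0],
    [0,0,0],
    [0,0,0],
    [0,0,0],
    [0,0,0],
    [0,0,0],
    [0,0,0],
    [0,0,0],
    [0,0,0],
    [0,0,0],
    [0,0,0]
  ]
}}

```text
time_s: 10.58
position: [0.603, 0.0522, 0.1597]
tool_rot: [[0.991, -0.137, 0.011], [-0.137, -0.991, -0.001], [0.011, -0.0, -1.0]]
ft_force: [0.6, -0.7, 1.3]
grip_width: 0.085
gripper_force: 0.0
```

```bash
python3 wr.py w4.png .03 .06; python3 go.py .4384 -.0437 .15
```

```text
1364 min [0.5816 0.0352 0.0303] max [0.6182 0.069  0.0457] mid [0.5999 0.0521 0.038 ] p [0.603  0.0522 0.1597]
rectmid ((600.2763061523438, 50.96979522705078), 19.23320770263672)
t 10.6333 p [0.602  0.0523 0.1566] yaw -7.85 tilt [ 6.6e-03 -2.0e-04 -1.0e+00] w 0.085 gf 0.0
[ 0.4384 -0.0437  0.15  ] shift cm [-14.9   11.74   0.56]
```

>>> {"name": "move_arm", "arguments": {
  "jaw": [8.5,8.5,8.5,8.5,8.5,8.5,8.5,8.5],
  "dp": [
    [-2.2,1.7,0],
    [-2.6,2.1,0],
    [-2.6,2.1,0],
    [-2.6,2.1,0],
    [-2.6,2.1,0],
    [-2.3,1.6,0],
    [0,0,0],
    [0,0,0]
  ],
  "turn": [
    [0,0,0],
    [0,0,0],
    [0,0,0],
    [0,0,0],
    [0,0,0],
    [0,0,0],
    [0,0,0],
    [0,0,0]
  ]
}}

```text
time_s: 11.3
position: [0.4363, -0.0435, 0.1529]
tool_rot: [[0.99, -0.139, -0.001], [-0.139, -0.99, 0.0], [-0.001, -0.0, -1.0]]
ft_force: [0.8, -1.5, 0.8]
grip_width: 0.085
gripper_force: 0.0
```

```bash
python3 wr.py w5.png .008 .03; python3 go.py .4384 -.0437 .004
```

```text
770 min [ 0.4255 -0.0632  0.008 ] max [ 0.4593 -0.03    0.0299] mid [ 0.4424 -0.0466  0.019 ] p [ 0.4363 -0.0435  0.1529]
rectmid ((442.3903503417969, -46.61237716674805), 16.919654846191406)
t 11.35 p [ 0.4373 -0.0433  0.153 ] yaw -7.91 tilt [-2.e-04 -2.e-04 -1.e+00] w 0.0852 gf 0.0
[ 0.4384 -0.0437  0.004 ] shift cm [ 0.12  0.03 14.9 ]
```

View pics/w5.png

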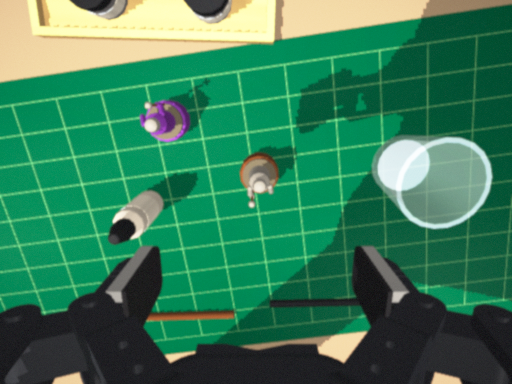

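The wrist view shows the grey figure at (259,170), the purple one apart at (168,120) and the cup at right (430,180). The plinth centre is (0.442,-0.0465) with radius 16.9 mm, matching the 17 mm given.

>>> {"name": "move_arm", "arguments": {
  "jaw": [8.5,8.5,8.5,8.5,8.5,3,3,3,3,3,3],
  "dp": [
    [0.5,0.25,2.8],
    [0,0,3],
    [0,0,3],
    [0,0,3],
    [0,0,2.7],
    [0,0,0],
    [0,0,0],
    [0,0,0],
    [0,0,0],
    [0,0,0],
    [0,0,0]
  ],
  "turn": [
    [0,0,0],
    [0,0,0],
    [0,0,0],
    [0,0,0],
    [0,0,0],
    [0,0,0],
    [0,0,0],
    [0,0,0],
    [0,0,0],
    [0,0,0],
    [0,0,0]
  ]
}}

```text
time_s: 12.27
position: [0.4428, -0.0465, 0.0099]
tool_rot: [[0.991, -0.137, 0.003], [-0.137, -0.991, -0.001], [0.004, 0.001, -1.0]]
ft_force: [0.8, 2.4, 3.9]
grip_width: 0.0321
gripper_force: 29.3
```

```bash
python3 go.py .442 -.0465 .15 .6109 .3250 .15 .6109 .3250 .022
```

```text
t 12.2667 p [ 0.4428 -0.0465  0.0099] yaw -7.86 tilt [ 3.5e-03  6.0e-04 -1.0e+00] w 0.0321 gf 29.280195236206055
[ 0.442  -0.0465  0.15  ] shift cm [ -0.03   0.02 -14.01]
[0.6109 0.325  0.15  ] shift cm [ 1.165e+01 -3.911e+01  2.000e-02]
[0.6109 0.325  0.022 ] shift cm [-5.00e-02 -1.00e-02  1.28e+01]
```

>>> {"name": "move_arm", "arguments": {
  "jaw": [3,3,3,3,3,3,3,3,3,3,3,3],
  "dp": [
    [0,0,-1],
    [0,0,-2.5],
    [0,0,-3],
    [0,0,-3],
    [0,0,-2.5],
    [0,0,-1.5],
    [0.5,-1.6,0],
    [0.8,-2.7,0],
    [0.9,-3,0],
    [0.9,-3,0],
    [0.9,-3,0],
    [0.9,-3,0]
  ],
  "turn": [
    [0,0,0],
    [0,0,0],
    [0,0,0],
    [0,0,0],
    [0,0,0],
    [0,0,0],
    [0,0,0],
    [0,0,0],
    [0,0,0],
    [0,0,0],
    [0,0,0],
    [0,0,0]
  ]
}}

```text
time_s: 13.27
position: [0.513, 0.11, 0.1447]
tool_rot: [[0.991, -0.137, 0.002], [-0.137, -0.991, -0.0], [0.002, -0.0, -1.0]]
ft_force: [-0.3, -1.3, 0.4]
grip_width: 0.0322
gripper_force: 30.0
```

>>> {"name": "move_arm", "arguments": {
  "jaw": [3,3,3,3,3,3,3,3,3,3,3,3],
  "dp": [
    [0.9,-3,0],
    [0.9,-3,0],
    [0.9,-3,0],
    [0.9,-3,0],
    [0.9,-3,0],
    [0.9,-3,0],
    [0.9,-2.7,0],
    [0.6,-1.5,0],
    [0,0,0],
    [0,0,2],
    [0,0,3],
    [0,0,2]
  ],
  "turn": [
    [0,0,0],
    [0,0,0],
    [0,0,0],
    [0,0,0],
    [0,0,0],
    [0,0,0],
    [0,0,0],
    [0,0,0],
    [0,0,0],
    [0,0,0],
    [0,0,0],
    [0,0,0]
  ]
}}

```text
time_s: 14.27
position: [0.6105, 0.3181, 0.0725]
tool_rot: [[0.991, -0.137, -0.001], [-0.137, -0.991, -0.0], [-0.0, 0.0, -1.0]]
ft_force: [-0.7, 0.2, -2.0]
grip_width: 0.0325
gripper_force: 30.1
```

```bash
python3 go.py .6109 .3250 .022
```

```text
t 14.2667 p [0.6105 0.3181 0.0725] yaw -7.87 tilt [-5.e-04  4.e-04 -1.e+00] w 0.0325 gf 30.052378177642822
[0.6109 0.325  0.022 ] shift cm [-0.06 -0.69  5.05]
```

>>> {"name": "move_arm", "arguments": {
  "jaw": [3,3,3,3,3],
  "dp": [
    [0,-0.6,2],
    [0,0,1.7],
    [0,0,0.8],
    [0,0,0.5],
    [0,0,0]
  ],
  "turn": [
    [0,0,0],
    [0,0,0],
    [0,0,0],
    [0,0,0],
    [0,0,0]
  ]
}}

```text
time_s: 14.68
position: [0.612, 0.3244, 0.0235]
tool_rot: [[0.991, -0.137, -0.0], [-0.137, -0.991, -0.0], [-0.0, 0.0, -1.0]]
ft_force: [0.4, -0.5, -1.0]
grip_width: 0.0322
gripper_force: 30.1
```

>>> {"name": "move_arm", "arguments": {
  "jaw": [3,3,3.4,3.8,4.4,5.4,6,6,6,6,6,6],
  "dp": [
    [0,0,0.25],
    [0,0,0],
    [0,0,0],
    [0,0,0],
    [0,0,0],
    [0,0,0],
    [0,0,-1.5],
    [0,0,-3],
    [0,0,-3],
    [0,0,-3],
    [0,0,-3],
    [0,0,0]
  ],
  "turn": [
    [0,0,0],
    [0,0,0],
    [0,0,0],
    [0,0,0],
    [0,0,0],
    [0,0,0],
    [0,0,0],
    [0,0,0],
    [0,0,0],
    [0,0,0],
    [0,0,0],
    [0,0,0]
  ]
}}

```text
time_s: 15.68
position: [0.6142, 0.3256, 0.1632]
tool_rot: [[0.991, -0.137, 0.011], [-0.137, -0.991, 0.004], [0.01, -0.005, -1.0]]
ft_force: [0.7, -0.1, 2.1]
grip_width: 0.0601
gripper_force: 0.0
```

```bash
python3 wr.py w6.png .015 .04; python3 go.py .4535 .291 .16
```

```text
776 min [0.5956 0.3078 0.0151] max [0.629  0.341  0.0397] mid [0.6123 0.3244 0.0274] p [0.6142 0.3256 0.1632]
rectmid ((612.3133544921875, 324.48199462890625), 16.830078125)
t 15.7333 p [0.6134 0.3253 0.1598] yaw -7.85 tilt [ 0.0066 -0.0033 -1.    ] w 0.0599 gf 0.0
[0.4535 0.291  0.16  ] shift cm [-15.37   5.58  -0.14]
```

View pics/w6.png

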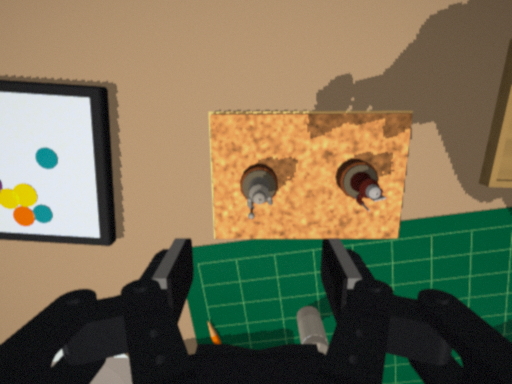

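The figure stands upright on the cork at (258,182), with the painted one untouched at (358,178). Next is bottle A.

>>> {"name": "move_arm", "arguments": {
  "jaw": [6,7,8.5,8.5,8.5,8.5,8.5],
  "dp": [
    [-2.8,1,-0.3],
    [-3.3,1.2,0],
    [-3.3,1.2,0],
    [-3.2,1.2,0],
    [-2.7,0.9,0],
    [0,0,0],
    [0,0,0]
  ],
  "turn": [
    [0,0,0],
    [0,0,0],
    [0,0,0],
    [0,0,0],
    [0,0,0],
    [0,0,0],
    [0,0,0]
  ]
}}

```text
time_s: 16.32
position: [0.4522, 0.2912, 0.1587]
tool_rot: [[0.991, -0.136, -0.001], [-0.136, -0.991, -0.0], [-0.001, 0.0, -1.0]]
ft_force: [0.2, -1.6, 1.3]
grip_width: 0.0848
gripper_force: 0.0
```

```bash
python3 wr.py w7.png .03 .062; python3 go.py .4535 .291 .03
```

```text
528 min [0.4434 0.2796 0.0301] max [0.4651 0.3039 0.0619] mid [0.4542 0.2918 0.046 ] p [0.4522 0.2912 0.1587]
rectmid ((452.75457763671875, 292.1496276855469), 12.514935493469238)
t 16.3667 p [0.4533 0.2914 0.1587] yaw -7.86 tilt [ 2.e-04 -1.e-04 -1.e+00] w 0.0853 gf 0.0
[0.4535 0.291  0.03  ] shift cm [ 0.02  0.03 12.87]
```

>>> {"name": "move_arm", "arguments": {
  "jaw": [8.5,8.5,8.5,8.5,8.5,2,2,2,2,2,2,2],
  "dp": [
    [0,0,2.8],
    [0,0,3],
    [0,0,3],
    [0,0,2.8],
    [0,0,1.6],
    [0,0,0],
    [0,0,0],
    [0,0,0],
    [0,0,0],
    [0,0,0],
    [0,0,0],
    [0,0,0]
  ],
  "turn": [
    [0,0,0],
    [0,0,0],
    [0,0,0],
    [0,0,0],
    [0,0,0],
    [0,0,0],
    [0,0,0],
    [0,0,0],
    [0,0,0],
    [0,0,0],
    [0,0,0],
    [0,0,0]
  ]
}}

```text
time_s: 17.37
position: [0.4538, 0.2916, 0.0279]
tool_rot: [[0.991, -0.137, 0.002], [-0.137, -0.991, 0.001], [0.002, -0.001, -1.0]]
ft_force: [0.5, -0.4, 7.4]
grip_width: 0.0243
gripper_force: 30.3
```

```bash
python3 go.py .4535 .291 .15 .5934 -.3054 .17
```

```text
t 17.3667 p [0.4538 0.2916 0.0279] yaw -7.86 tilt [ 0.0023 -0.0012 -1.    ] w 0.0243 gf 30.305975675582886
[0.4535 0.291  0.15  ] shift cm [ 1.000e-02  4.000e-02 -1.221e+01]
[ 0.5934 -0.3054  0.17  ] shift cm [22.02 57.16 -2.02]
```

>>> {"name": "move_arm", "arguments": {
  "jaw": [2,2,2,2,2,2,2,2,2,2,2,2],
  "dp": [
    [0,0,-1],
    [0,0,-2.5],
    [0,0,-3],
    [0,0,-3],
    [0,0,-3],
    [0,0,-1.8],
    [0.6,1.6,0],
    [1,2.6,0],
    [1.2,3.1,0],
    [1.2,3.1,0],
    [1.2,3.1,0],
    [1.2,3.1,0]
  ],
  "turn": [
    [0,0,0],
    [0,0,0],
    [0,0,0],
    [0,0,0],
    [0,0,0],
    [0,0,0],
    [0,0,0],
    [0,0,0],
    [0,0,0],
    [0,0,0],
    [0,0,0],
    [0,0,0]
  ]
}}

```text
time_s: 18.37
position: [0.4936, 0.1166, 0.1706]
tool_rot: [[0.991, -0.136, 0.0], [-0.136, -0.991, 0.0], [0.0, -0.0, -1.0]]
ft_force: [0.5, -0.8, 0.1]
grip_width: 0.0241
gripper_force: 29.9
```

>>> {"name": "move_arm", "arguments": {
  "jaw": [2,2,2,2,2,2,2,2,2,2,2,2],
  "dp": [
    [1.2,3.1,0],
    [1.2,3.1,0],
    [1.2,3.1,0],
    [1.2,3.1,0],
    [1.2,3.1,0],
    [1.2,3.1,0],
    [1.2,3.1,0],
    [1.2,3.1,0],
    [1.2,3.1,0],
    [1.2,3.1,0],
    [1.2,3,0],
    [0.8,2,0]
  ],
  "turn": [
    [0,0,0],
    [0,0,0],
    [0,0,0],
    [0,0,0],
    [0,0,0],
    [0,0,0],
    [0,0,0],
    [0,0,0],
    [0,0,0],
    [0,0,0],
    [0,0,0],
    [0,0,0]
  ]
}}

```text
time_s: 19.37
position: [0.5832, -0.2605, 0.1703]
tool_rot: [[0.99, -0.138, 0.0], [-0.138, -0.99, -0.001], [0.0, 0.0, -1.0]]
ft_force: [0.4, 0.4, 0.3]
grip_width: 0.0239
gripper_force: 29.9
```

```bash
python3 go.py .5934 -.3054 .17 .5934 -.3054 .036
```

```text
t 19.3667 p [ 0.5832 -0.2605  0.1703] yaw -7.95 tilt [ 2.e-04  5.e-04 -1.e+00] w 0.0239 gf 29.87423211336136
[ 0.5934 -0.3054  0.17  ] shift cm [1.64 4.31 0.03]
[ 0.5934 -0.3054  0.036 ] shift cm [-0.00e+00 -1.00e-02  1.34e+01]
```

>>> {"name": "move_arm", "arguments": {
  "jaw": [2,2,2,2],
  "dp": [
    [0.9,2.2,0],
    [0.7,2.1,0],
    [0,0,0],
    [0,0,0]
  ],
  "turn": [
    [0,0,0],
    [0,0,0],
    [0,0,0],
    [0,0,0]
  ]
}}

```text
time_s: 19.7
position: [0.5928, -0.3031, 0.1699]
tool_rot: [[0.99, -0.138, -0.0], [-0.138, -0.99, 0.0], [-0.0, -0.0, -1.0]]
ft_force: [0.5, 0.0, -0.6]
grip_width: 0.0242
gripper_force: 29.9
```

```bash
python3 go.py .5934 -.3054 .036; python3 - <<'E'
from h import *
s=observe(); im,d=shot('wrist','w8.png'); C=cloud('wrist',d,s); p=np.array(s['position'])
th=np.radians(-7.4);e=np.array([[np.cos(th),np.sin(th)],[-np.sin(th),np.cos(th)]])
L=(C[...,:2]-p[:2])@e.T  # box axes relative to TCP
m=(d>0)&(abs(L[...,1]-.06)<.02)&(C[...,2]<.06)
x=L[...,0][m];z=C[...,2][m]
for a in np.arange(-.06,.09,.003):
    k=(x>=a)&(x<a+.003)
    if k.sum()>3: print(round(a*1000),round(np.median(z[k])*1000,1),end='; ')
E
```

```text
t 19.7 p [ 0.5928 -0.3031  0.1699] yaw -7.94 tilt [-5.e-04 -4.e-04 -1.e+00] w 0.0242 gf 29.88346427679062
[ 0.5934 -0.3054  0.036 ] shift cm [ 0.1   0.23 13.39]
-60 -0.1; -57 -0.1; -54 -0.4; -51 -0.7; -48 -0.8; -45 -0.8; -42 -0.7; -30 36.4; -27 37.1; -24 31.3; -21 15.6; -18 5.1; -15 5.2; -12 5.2; -9 5.2; -6 5.2; -3 5.1; 0 5.3; 3 5.2; 6 5.2; 9 5.2; 12 5.2; 15 5.2; 18 5.2; 24 35.0; 27 35.0; 30 16.6; 33 5.2; 36 5.2; 39 5.2; 42 35.6; 45 47.8; 48 50.1; 51 50.9; 54 50.5; 57 47.0; 60 38.3; 63 26.2; 66 5.2; 69 5.2; 72 5.1; 75 5.9; 78 37.1; 81 37.1; 84 -0.9; 87 -0.9;
```

View pics/w8.png

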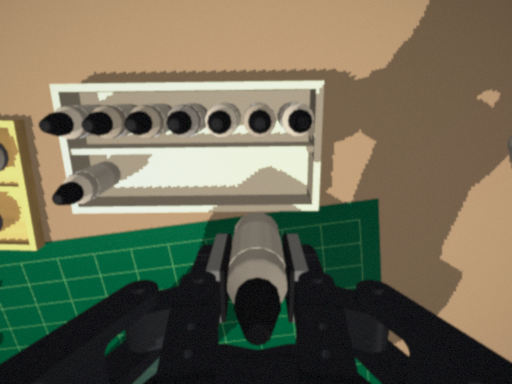

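The profile across the box reads near wall −30 to −24 mm, floor −21 to +21, divider at +24 relative to the TCP, so the held bottle is centred over the lane.

>>> {"name": "move_arm", "arguments": {
  "jaw": [2,2,2,2,2,2,2],
  "dp": [
    [0,0.2,2],
    [0,0,3],
    [0,0,3],
    [0,0,2.6],
    [0,0,1.6],
    [0,0,0.8],
    [0,0,0]
  ],
  "turn": [
    [0,0,0],
    [0,0,0],
    [0,0,0],
    [0,0,0],
    [0,0,0],
    [0,0,0],
    [0,0,0]
  ]
}}

```text
time_s: 20.33
position: [0.5924, -0.303, 0.0386]
tool_rot: [[0.991, -0.136, -0.002], [-0.136, -0.991, 0.002], [-0.003, -0.002, -1.0]]
ft_force: [0.2, 0.5, -0.4]
grip_width: 0.024
gripper_force: 29.9
```

```bash
python3 go.py .5934 -.3054 .034
```

```text
t 20.3333 p [ 0.5924 -0.303   0.0386] yaw -7.8 tilt [-0.0027 -0.0016 -1.    ] w 0.024 gf 29.86271023750305
[ 0.5934 -0.3054  0.034 ] shift cm [0.13 0.22 0.46]
```

>>> {"name": "move_arm", "arguments": {
  "jaw": [2,2,2,2.7,3.2,4,4.5,4.5,4.5,4.5,4.5,5],
  "dp": [
    [0,0,0.25],
    [0,0,0.15],
    [0,0,0],
    [0,0,0],
    [0,0,0],
    [0,0,0],
    [0,0,0],
    [0,0,-2],
    [0,0,-3],
    [0,0,-3],
    [0,0,-3],
    [0,0,-3]
  ],
  "turn": [
    [0,0,0],
    [0,0,0],
    [0,0,0],
    [0,0,0],
    [0,0,0],
    [0,0,0],
    [0,0,0],
    [0,0,0],
    [0,0,0],
    [0,0,0],
    [0,0,0],
    [0,0,0]
  ]
}}

```text
time_s: 21.33
position: [0.5927, -0.3044, 0.1774]
tool_rot: [[0.991, -0.137, 0.0], [-0.137, -0.991, -0.0], [0.0, 0.0, -1.0]]
ft_force: [-0.5, -0.0, -0.9]
grip_width: 0.0499
gripper_force: 0.0
```

```bash
python3 wr.py w9.png .04 .068; python3 go.py .4267 .060 .17
```

```text
452 min [ 0.581  -0.3166  0.0401] max [ 0.6043 -0.2924  0.0676] mid [ 0.5927 -0.3045  0.0539] p [ 0.5927 -0.3044  0.1774]
rectmid ((591.9694213867188, -304.2969970703125), 12.487110137939453)
t 21.3833 p [ 0.5945 -0.3056  0.1844] yaw -7.86 tilt [ 0.0093  0.0053 -0.9999] w 0.0498 gf 0.0
[0.4267 0.06   0.17  ] shift cm [-21.63 -33.93   1.06]
```

>>> {"name": "move_arm", "arguments": {
  "jaw": [5,6,7,8.5,8.5,8.5,8.5,8.5,8.5,8.5,8.5,8.5],
  "dp": [
    [-1.1,-1.7,0],
    [-1.9,-3,0],
    [-2,-3.1,0],
    [-2,-3.1,0],
    [-2,-3.1,0],
    [-2,-3.1,0],
    [-2,-3.1,0],
    [-2,-3.1,0],
    [-2,-3.1,0],
    [-1.9,-3,0],
    [-1.7,-2.7,0],
    [-1.1,-1.8,0]
  ],
  "turn": [
    [0,0,0],
    [0,0,0],
    [0,0,0],
    [0,0,0],
    [0,0,0],
    [0,0,0],
    [0,0,0],
    [0,0,0],
    [0,0,0],
    [0,0,0],
    [0,0,0],
    [0,0,0]
  ]
}}

```text
time_s: 22.38
position: [0.4227, 0.0632, 0.176]
tool_rot: [[0.991, -0.136, -0.0], [-0.136, -0.991, 0.0], [-0.0, -0.0, -1.0]]
ft_force: [0.4, 0.4, 0.0]
grip_width: 0.0851
gripper_force: 0.0
```

>>> {"name": "move_arm", "arguments": {
  "jaw": [8.5,8.5],
  "dp": [
    [0,0,1],
    [0,0,0]
  ],
  "turn": [
    [0,0,0],
    [0,0,0]
  ]
}}

```text
time_s: 22.55
position: [0.4233, 0.062, 0.1651]
tool_rot: [[0.991, -0.135, -0.001], [-0.135, -0.991, 0.0], [-0.001, 0.0, -1.0]]
ft_force: [-0.0, 0.2, -0.6]
grip_width: 0.0849
gripper_force: 0.0
```

```bash
python3 wr.py w10.png .03 .062; python3 go.py .4267 .060 .027
```

```text
493 min [0.4144 0.0479 0.0306] max [0.4379 0.0724 0.0614] mid [0.4262 0.0601 0.046 ] p [0.4233 0.062  0.1651]
rectmid ((425.5496520996094, 60.31318283081055), 12.540449142456055)
t 22.6 p [0.424  0.0613 0.1656] yaw -7.81 tilt [-8.e-04  1.e-04 -1.e+00] w 0.085 gf 0.0
[0.4267 0.06   0.027 ] shift cm [ 0.3   0.09 13.86]
```

>>> {"name": "move_arm", "arguments": {
  "jaw": [8.5,8.5,8.5,8.5,8.5,2,2,2,2,2,2,2],
  "dp": [
    [0.2,0.1,2.8],
    [0,0,3],
    [0,0,3],
    [0,0,3],
    [0,0,2],
    [0,0,0],
    [0,0,0],
    [0,0,0],
    [0,0,0],
    [0,0,0],
    [0,0,0],
    [0,0,0]
  ],
  "turn": [
    [0,0,0],
    [0,0,0],
    [0,0,0],
    [0,0,0],
    [0,0,0],
    [0,0,0],
    [0,0,0],
    [0,0,0],
    [0,0,0],
    [0,0,0],
    [0,0,0],
    [0,0,0]
  ]
}}

```text
time_s: 23.6
position: [0.4269, 0.0596, 0.0289]
tool_rot: [[0.991, -0.137, 0.003], [-0.137, -0.991, -0.001], [0.003, 0.0, -1.0]]
ft_force: [-0.3, -0.9, 7.1]
grip_width: 0.024
gripper_force: 30.9
```

```bash
python3 go.py .4267 .060 .17 .602 -.2359 .17
```

```text
t 23.6 p [0.4269 0.0596 0.0289] yaw -7.85 tilt [ 2.8e-03  1.0e-04 -1.0e+00] w 0.024 gf 30.863749980926514
[0.4267 0.06   0.17  ] shift cm [ 1.000e-02 -3.000e-02 -1.411e+01]
[ 0.602  -0.2359  0.17  ] shift cm [21.41 26.92  0.06]
```

>>> {"name": "move_arm", "arguments": {
  "jaw": [2,2,2,2,2,2,2,2,2,2,2,2],
  "dp": [
    [0,0,-1],
    [0,0,-2.5],
    [0,0,-3],
    [0,0,-3],
    [0,0,-3],
    [0,0,-1.8],
    [1.2,1.5,0],
    [2,2.5,0],
    [2,2.5,0],
    [2,2.5,0],
    [2,2.5,0],
    [2,2.5,0]
  ],
  "turn": [
    [0,0,0],
    [0,0,0],
    [0,0,0],
    [0,0,0],
    [0,0,0],
    [0,0,0],
    [0,0,0],
    [0,0,0],
    [0,0,0],
    [0,0,0],
    [0,0,0],
    [0,0,0]
  ]
}}

```text
time_s: 24.6
position: [0.5184, -0.0956, 0.1714]
tool_rot: [[0.991, -0.137, 0.001], [-0.137, -0.991, -0.0], [0.001, 0.0, -1.0]]
ft_force: [1.2, -0.3, -0.3]
grip_width: 0.0237
gripper_force: 30.3
```

>>> {"name": "move_arm", "arguments": {
  "jaw": [2,2,2,2,2,2,2,2],
  "dp": [
    [2,2.5,0],
    [2,2.5,0],
    [2,2.5,0],
    [2,2.5,0],
    [1.4,1.8,0],
    [0.8,1.1,0],
    [0,0,0],
    [0,0,0]
  ],
  "turn": [
    [0,0,0],
    [0,0,0],
    [0,0,0],
    [0,0,0],
    [0,0,0],
    [0,0,0],
    [0,0,0],
    [0,0,0]
  ]
}}

```text
time_s: 25.27
position: [0.6011, -0.2359, 0.1707]
tool_rot: [[0.991, -0.137, -0.0], [-0.137, -0.991, 0.0], [-0.0, -0.0, -1.0]]
ft_force: [0.7, 0.7, -1.0]
grip_width: 0.0242
gripper_force: 30.3
```

```bash
python3 go.py .602 -.2359 .17 .602 -.2359 .037
```

```text
t 25.2667 p [ 0.6011 -0.2359  0.1707] yaw -7.89 tilt [-5.e-04 -4.e-04 -1.e+00] w 0.0242 gf 30.333614945411682
[ 0.602  -0.2359  0.17  ] shift cm [ 0.09 -0.02  0.07]
[ 0.602  -0.2359  0.037 ] shift cm [1.00e-02 1.00e-02 1.33e+01]
```

>>> {"name": "move_arm", "arguments": {
  "jaw": [2,2,2,2,2,2,2],
  "dp": [
    [0,0,2],
    [0,0,3],
    [0,0,3],
    [0,0,2.6],
    [0,0,1.6],
    [0,0,1],
    [0,0,0]
  ],
  "turn": [
    [0,0,0],
    [0,0,0],
    [0,0,0],
    [0,0,0],
    [0,0,0],
    [0,0,0],
    [0,0,0]
  ]
}}

```text
time_s: 25.85
position: [0.6004, -0.2345, 0.0374]
tool_rot: [[0.991, -0.136, -0.003], [-0.136, -0.991, 0.002], [-0.003, -0.002, -1.0]]
ft_force: [0.6, 0.0, -0.1]
grip_width: 0.0242
gripper_force: 30.3
```

>>> {"name": "move_arm", "arguments": {
  "jaw": [2,2,2,2.7,3.2,4,4.5,4.5,4.5,4.5,4.5,5],
  "dp": [
    [0,0,0.25],
    [0,0,0.15],
    [0,0,0],
    [0,0,0],
    [0,0,0],
    [0,0,0],
    [0,0,0],
    [0,0,-2],
    [0,0,-3],
    [0,0,-3],
    [0,0,-3],
    [0,0,-3]
  ],
  "turn": [
    [0,0,0],
    [0,0,0],
    [0,0,0],
    [0,0,0],
    [0,0,0],
    [0,0,0],
    [0,0,0],
    [0,0,0],
    [0,0,0],
    [0,0,0],
    [0,0,0],
    [0,0,0]
  ]
}}

```text
time_s: 26.85
position: [0.6012, -0.2359, 0.1764]
tool_rot: [[0.991, -0.137, 0.0], [-0.137, -0.991, -0.0], [0.0, 0.0, -1.0]]
ft_force: [0.2, 0.1, 0.6]
grip_width: 0.0499
gripper_force: 0.0
```

>>> {"name": "move_arm", "arguments": {
  "jaw": [5,5,5,5,5,5,5],
  "dp": [
    [-2,0,-1],
    [-3,0,0],
    [-3,0,0],
    [-3,0,0],
    [-3,0,0],
    [0,0,0],
    [0,0,0]
  ],
  "turn": [
    [0,0,0],
    [0,0,0],
    [0,0,0],
    [0,0,0],
    [0,0,0],
    [0,0,0],
    [0,0,0]
  ]
}}

```text
time_s: 27.43
position: [0.462, -0.2168, 0.1855]
tool_rot: [[0.99, -0.138, 0.001], [-0.138, -0.99, -0.0], [0.001, 0.0, -1.0]]
ft_force: [0.9, -0.2, 0.4]
grip_width: 0.0501
gripper_force: 0.0
```

```bash
python3 - <<'E'
from h import *
s=observe();im,d=shot('wrist','w11.png');C=cloud('wrist',d,s).reshape(-1,3)
im2,d2=shot('scene','scene2.png')
for n,c in (('A',(.5927,-.3045)),('B',(.6015,-.236))):
    for lo,hi in((.03,.045),(.045,.062),(.068,.1)):
        q=C[(np.hypot(*(C[:,:2]-c).T)<.022)&(C[:,2]>lo)&(C[:,2]<hi)]
        if len(q)>5: print(n,lo,len(q),q.max(0)[2].round(4),np.array(cv2.minEnclosingCircle((q[:,:2]*1000).astype(np.float32))[0]).round(1))
S=cloud('scene',d2).reshape(-1,3)
q=S[(np.hypot(*(S[:,:2]-[.43,-.177]).T)<.045)&(S[:,2]>.06)&(S[:,2]<.1)];print('cup',(q.min(0)+q.max(0))/2)
E
```

```text
A 0.03 199 0.045 [ 584.6 -300.9]
A 0.045 296 0.062 [ 590.6 -303.7]
A 0.068 153 0.0825 [ 587.5 -303.3]
B 0.03 130 0.0448 [ 591.7 -234.4]
B 0.045 242 0.062 [ 599.  -235.6]
B 0.068 188 0.0844 [ 595.7 -235.1]
cup [ 0.43050644 -0.17462337  0.06866426]
```

View pics/scene2.png

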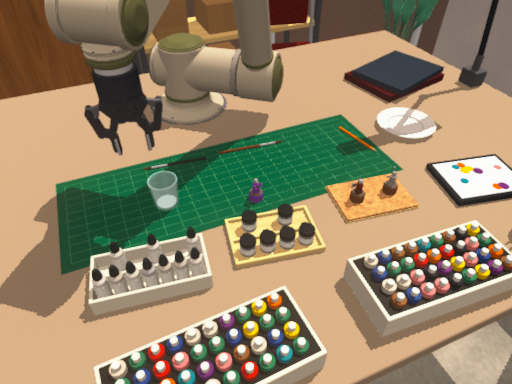

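View pics/w11.png

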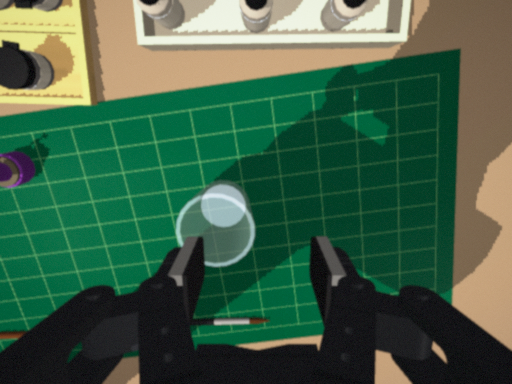

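The scene view shows both bottles upright in the near lane at (115,250) and (152,243), and both pots in the tray at (249,218) and (285,214). The grey figure is on the cork at (390,185) beside the painted one. The cup is where it was, and the gripper is clear.

```bash
python3 -c "
from rig import ticket; print(ticket.close_job())"
```

```text
the job is handed in; nothing more can be done
None
```

I handed the job in at about 27.5 s of robot time: both bottles, both pots and the primed figure are upright in their places, the cup is where it was and the painted figure looked undisturbed; the verdict was not returned.

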